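# Square up the spot plates in the corner rack

### The arm

A 6-joint arm with a two-finger parallel gripper is mounted at the origin on the work surface. World frame = base frame: x ahead of the robot, y to its left, z up, the work surface at z = 0. Lengths are in m, angles in rad, forces in N, time in s.
With the tool pointing down it reaches from about 0.35 to 0.975 m from the base axis. Payload 17.4 kg.
Tool frame: the origin (TCP) lies at the very end of the fingers, on their centre line; the grasp point (between the pads) lies ctrl.hold_point_z behind it (ctrl.hold_point_z is the distance from the TCP to the grasp point, in m); z points along the fingers, x is the direction in which the jaws open and shut, and the axes are right-handed (so a half turn about z gives the same grasp; the last joint's range is limited). The gripper opens to 85 mm and grips with 20 to 120 N. Pads are 22 mm wide; open, the fingers measure 114 mm over their backs; the gripper's body (76 mm by 85 mm) begins 54 mm behind the grasp point. The pads swing forward as they close: fully open they stand 13 mm farther back than shut.
Start: joints at [1.086, 0.116, 1.442, -0, 1.584, -0.038], TCP at [0.292, 0.609, 0.231] pointing down, gripper open.
Joint ranges: [-2.83, 2.83], [-0.83, 2.19], [0.07, 2.5], [-1.14, 4.28], [0.01, 3], [-2.97, 2.97]. Speed limits (rad/s): [1.89, 1.89, 2.22, 3.14, 3.14, 3.14].

### API

Orientations are given as [roll, pitch, yaw] about the fixed x, y, z axes, in that order (R = Rz(yaw) Ry(pitch) Rx(roll)).
In Python, from bench import status, eyes, ctrl gives the robot as it stands.
- The arm moves only by the shell command python3 -m crank 'ROWS' [OPENING] [FORCE]. ROWS is JSON, a list of rows, each a list of 2 entries, a list of its own where there are three numbers: the shift along the tool's x, y, z in mm, then the turn, a rotation vector about the tool's x, y, z in degrees. In form: [[[dx, dy, dz], [rx, ry, rz]], ...]. A call has 1 to 12 rows; each row shifts and turns the pose as measured when the row begins, along the tool's axes as they then stand; what a row does not reach is not made up. A row lasts 1/8 s, in which the tool goes at most 62.5 mm and 10.7 degrees, less where a joint would pass 70% of its speed; a pose out of reach is approached as far as the arm can. A call with a gripper value outside its range is refused whole. OPENING is the opening, from -1 (shut) to 1 (fully open), set as the call begins (- or left out, the last holds). The fingers move at their own pace and stop on an object; FORCE is the grip in N (left out, the last holds). Time passes only in rows, so rows that do not move let the fingers close. It gives the time, the measured TCP pose, the force and the opening at its end, in the units of the state.
- status.state(): the state, without advancing time (a new reading comes with each control period).
- eyes.read_camera(name): name is "scene" or "top" or "wrist"; returns a dict with "color" (400x640x3 uint8, blue, green, red), "fx", "fy", "cx", "cy" (pixels), "k1" (the pictures are not rectified: a ray, as slopes to the right and down, at radius r is drawn at 1 + k1 r^2 times it, then the intrinsics apply), "world_from_camera" (4x4, takes a point from camera to world coordinates); the wrist camera has in their place "mount" (4x4, takes a point from camera to tool coordinates, whose origin is the TCP and whose axes are the tool frame's). Camera axes: x right, y down, z forward; pixel columns grow to the right and rows downward; lengths in m; the calibration is good to about 2 mm. A picture is of the moment at which its call begins: read the wrist's pose just before it. There is no depth.
- ctrl.job_done(): hands the job in, once; it reports no verdict.
The state is a dict: "time": time; "qpos": joint angles; "qd": joint speeds; "tau": joint torques, N m; "ee_pos": TCP position; "tool_rot": TCP orientation; "contact_force": force on the tool from outside, world axes, zero at the start; "ft_torque": the same for the moment, N m; "width": finger opening in m.
Only numpy, scipy, OpenCV 4.12 (cv2) and the standard library are available. Lean on these libraries where they do the work, as an engineer would, in place of code of your own. Each camera call takes 0.05 s, during which the arm holds its last target. There are 200 camera calls.

### The job

Put away the two long twelve-well spot plates: stack them one on the other, in either order, in the wooden-fenced corner rack, each lying flat and lengthwise with its edges pushed up square against the side fence and the end fence. They are ceramic, so set them down rather than dropping them, and leave the shorter six-well plate where it is.

Things in the scene. Friction and masses are not known exactly. Their poses are not given: they have to be found in the camera images.
- corner (a point): corner rack, fixed: grey base 150 x 100 mm, top 8 mm above the bench (z = 0 here), oak fences 40 mm tall above it, 10 thick. Point: where the fences' inner faces meet. x along the side fence to the end fence, y to the side fence, z up; plates go at -x, -y. End fence: face x = 0, 70 long. Side fence: face y = 0, pieces x 0 to -24 and -96 to -120, finger gap between. Turned up to 17 deg.
- plate_a_mid (a point): one of two equal long plates: white ceramic spot plate, twelve round wells (3 rows of 4), a slab 120 x 60 x 12 mm, 0.17 kg, flat on the bench. Point: its centre, 6 mm above its underside; x along the length, z up. Grip across the 60 mm width. Pushed home its centre is at x -60, y -30 mm from the corner point, z 6 mm (lower) or 18 mm (upper plate).
- plate_b_mid (a point): the other of the two equal long plates: white ceramic spot plate, twelve round wells (3 rows of 4), a slab 120 x 60 x 12 mm, 0.17 kg, flat on the bench. Point: its centre, 6 mm above its underside; x along the length, z up. Grip across the 60 mm width. Pushed home its centre is at x -60, y -30 mm from the corner point, z 6 mm (lower) or 18 mm (upper plate).
- small_plate_mid (a point): bystander to be left alone: a shorter white spot plate with six wells (2 rows of 3), 84 x 56 x 12 mm, 0.11 kg, lying flat on the bench among the long ones. The point is its centre, half-way up; x along its length.
There are look-alikes about, which are no part of the job. Leave any black look-alike of the part that bears plate_a_mid alone.

How it is judged:
By the outcome, as a careful person would: the job done as asked, in the order asked, and still so for the second after the job is handed in, with the robot touching nothing.
It also fails if it takes over 58 s, if anything falls off the work surface, if the arm or the gripper's body presses on something with over 40 N, if the wrist force passes 120 N, or if a joint passes its speed limit or range.

## Working session

There is one attempt and no reset: what is moved stays moved. The work goes in short steps, Python scripts to look and compute and a shell command to move; the robot and the scene stay as the last step left them, time stands still between calls to the robot, and variables do not carry over. Pictures are saved under pics/ and viewed, about 8 in all and at most 12, crops included, and the job is handed in when it is done.

```bash
ls; mkdir -p pics; python3 - <<'E'
from bench import status, eyes, ctrl
import cv2,numpy as np
s=status.state();print({k:np.round(v,3).tolist() for k,v in s.items()},ctrl.hold_point_z)
for n in("top","scene"):
    c=eyes.read_camera(n);cv2.imwrite(f"pics/{n}0.png",c["color"]);print(n,[c[k] for k in("fx","fy","cx","cy","k1")],np.round(c["world_from_camera"],3).tolist())
c=eyes.read_camera("wrist");print([c[k] for k in("fx","fy","cx","cy","k1")],np.round(c["mount"],3).tolist())
E
```

```text
pics
{'time': 0.0, 'qpos': [1.086, 0.116, 1.442, -0.0, 1.584, -0.038], 'qd': [-0.0, 0.0, -0.001, 0.001, -0.0, -0.002], 'tau': [-0.003, -73.199, -63.248, -0.0, 0.007, -0.0], 'ee_pos': [0.292, 0.609, 0.231], 'tool_rot': [-3.142, 0.001, 1.124], 'contact_force': [0.526, 1.12, 0.163], 'ft_torque': [0.028, -0.024, -0.038], 'width': 0.085} 0.0187
top [364.5813413432958, 364.5813413432958, 315.64524984858576, 201.51416828866596, 0.026181250278157927] [[-0.006, -0.987, 0.159, 0.341], [-1.0, 0.005, -0.007, 0.024], [0.006, -0.159, -0.987, 0.981], [0.0, 0.0, 0.0, 1.0]]
scene [418.8873628534317, 418.8873628534317, 320.40534391074215, 200.58817858068863, 0.0263980513572713] [[-0.483, 0.464, -0.742, 1.311], [0.875, 0.254, -0.411, 0.463], [-0.002, -0.849, -0.529, 0.644], [0.0, 0.0, 0.0, 1.0]]
[297.9281148399417, 297.9281148399417, 315.3554759237237, 198.79257449827105, -0.04465342967384562] [[1.0, -0.0, 0.001, -0.0], [-0.0, 0.947, 0.32, -0.081], [-0.001, -0.32, 0.947, -0.143], [0.0, 0.0, 0.0, 1.0]]
```

View pics/top0.png

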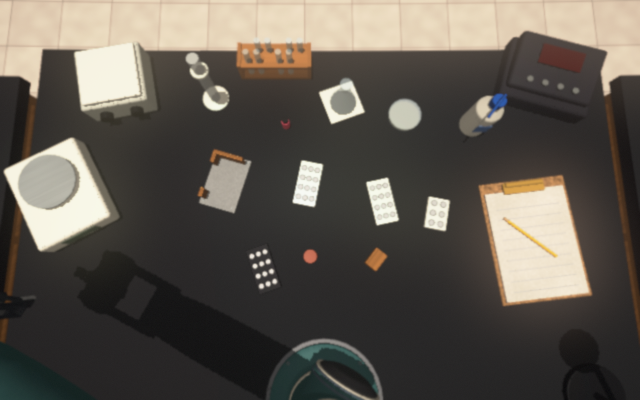

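View pics/scene0.png

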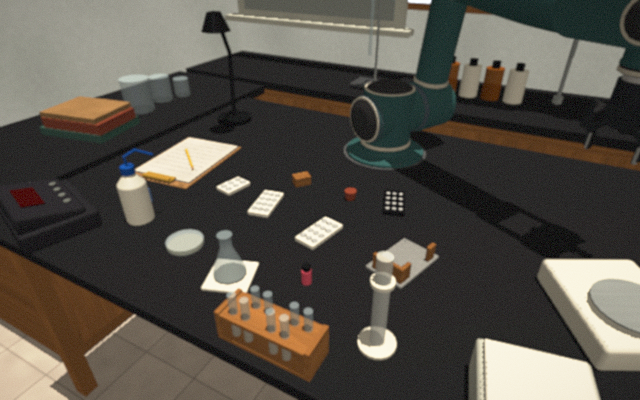

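```bash
cat > h.py <<'E'
import cv2,numpy as np
from scipy.spatial.transform import Rotation as R
from bench import status,eyes,ctrl
def cam(n):
    s=status.state(); c=eyes.read_camera(n)
    if n=="wrist":
        T=np.eye(4);T[:3,:3]=R.from_euler("xyz",s["tool_rot"]).as_matrix();T[:3,3]=s["ee_pos"]
        c["world_from_camera"]=T@np.array(c["mount"])
    return c
def cast(c,px,z):
    px=np.atleast_2d(np.float64(px)); d=(px-[c["cx"],c["cy"]])/[c["fx"],c["fy"]]
    u=d.copy()
    for _ in range(8): u=d/(1+c["k1"]*(u**2).sum(1,keepdims=True))
    W=np.array(c["world_from_camera"]);r=np.c_[u,np.ones(len(u))]@W[:3,:3].T
    return W[:3,3]+r*((z-W[2,3])/r[:,2])[:,None]
def rect(pts):
    (x,y),(w,h),a=cv2.minAreaRect(np.float32(pts[:,:2]*1000))
    if w<h: w,h,a=h,w,a+90
    return np.round([x,y,w,h,(a+90)%180-90],1)
def whites(c,z,lo=120,amin=150):
    g=c["color"];m=((g.min(2)>lo)).astype(np.uint8)
    m=cv2.morphologyEx(m,cv2.MORPH_CLOSE,np.ones((3,3)))
    for k in cv2.findContours(m,0,1)[0]:
        if cv2.contourArea(k)>amin:
            M=cv2.moments(k); yield (round(M["m10"]/M["m00"]),round(M["m01"]/M["m00"])),rect(cast(c,k[:,0],z))
E
python3 - <<'E'
from h import *
c=cam("top")
for k in whites(c,.012,110): print(*k)
print(cast(c,[[213,151],[250,160],[202,205],[234,212],[225,182]],.008).round(3))
I=c["color"];cv2.imwrite("pics/top1.png",cv2.resize(I[135:305,180:470],None,fx=2.7,fy=2.7,interpolation=2))
E
```

```text
(336, 351) [ 95.6 -49.2 246.7  73.9  61.9]
(437, 213) [ 464.8 -306.    87.2   59.7  -11.1]
(536, 245) [ 387.2 -559.3  288.9  216.6    6.9]
(382, 201) [ 498.9 -160.8  122.8   63.6   12.2]
(308, 183) [549.   39.1 122.8  63.4 -11.6]
(225, 184) [553.7 262.8 147.7  97.9 -16.7]
(57, 194) [525.3 704.8 251.9 199.5  28.5]
(404, 114) [ 744.7 -232.7   88.8   86.7   -2. ]
(487, 110) [ 755.5 -466.1   74.9   68.8   40.4]
(216, 98) [792.5 295.3  73.7  70.4 -61.3]
(341, 101) [787.3 -54.2 115.  103.   20.3]
(290, 32) [ 935.1   -4.6 1835.6  334.1  -89. ]
[[0.641 0.299 0.008]
 [0.615 0.197 0.008]
 [0.49  0.323 0.008]
 [0.471 0.237 0.008]
 [0.553 0.263 0.008]]
```

View pics/top1.png

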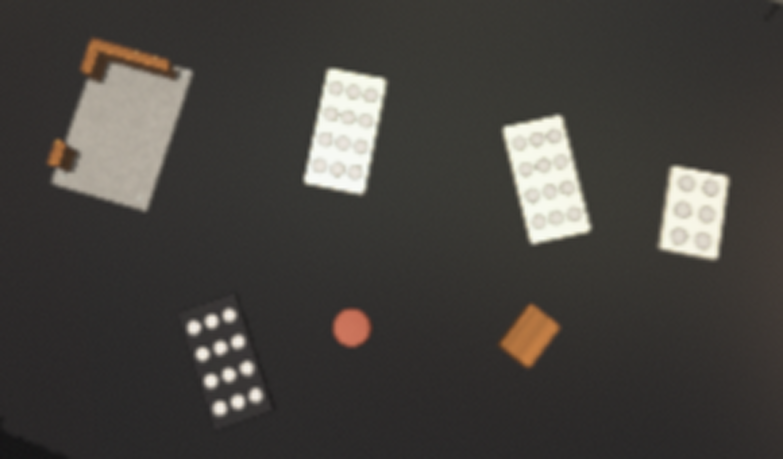

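The long twelve-well plates (3×4 wells) are A at about (308,183) and B at about (382,201). The six-well plate at (437,213) and the black look-alike at (263,268) stay put. The rack is at (225,184), with its end fence at the top and its side fence on the left. I'll pass over the rack first for a close look.

```bash
cat >> h.py <<'E'
def to(x,y,z,yaw):
    "remaining shift in tool axes (mm) and turn about tool z (deg) to pose, m / deg"
    s=status.state();r=R.from_euler("xyz",s["tool_rot"])
    d=r.inv().apply(np.array([x,y,z])-s["ee_pos"])*1000
    t=(r.inv()*R.from_euler("xyz",[np.pi,0,np.radians(yaw)])).as_rotvec(degrees=True)
    print("shift",d.round(1),"turn",t.round(1),"t",round(s["time"],2),"F",np.round(s["contact_force"],1),"w",np.round(s["width"],4),"pos",np.round(s["ee_pos"],4),"q6",round(s["qpos"][5],2))
E
python3 -m crank '[[[-25,43,3],[0,0,0]],[[-30,52,4],[0,0,0]],[[-30,52,4],[0,0,0]],[[-30,52,4],[0,0,0]],[[-30,52,4],[0,0,0]],[[-30,52,4],[0,0,0]],[[-25,43,4],[0,0,0]],[[-9,18,3],[0,0,-4]],[[0,0,0],[0,0,-5]],[[0,0,0],[0,0,0]]]'
cat > look.py <<'E'
import sys
from h import *
c=cam("wrist");cv2.imwrite(f"pics/{sys.argv[1]}.png",c["color"])
np.savez(f"pics/{sys.argv[1]}.npz",**{k:np.array(v) for k,v in c.items()})
E
python3 look.py w1; python3 -c "
from h import *
to(.53,.263,.2,73.5)"
```

```text
time: 1.45
ee_pos: [0.5359, 0.2511, 0.1981]
tool_rot: [-3.141, 0.002, 1.285]
contact_force: [-0.0, -0.6, -0.0]
width: 0.0853
shift [ 9.7 -8.9 -2. ] turn [-0.1  0.1  0.1] t 1.5 F [-0.2  0.8 -0.9] w 0.0856 pos [0.5358 0.2512 0.1981] q6 -0.89
```

View pics/w1.png

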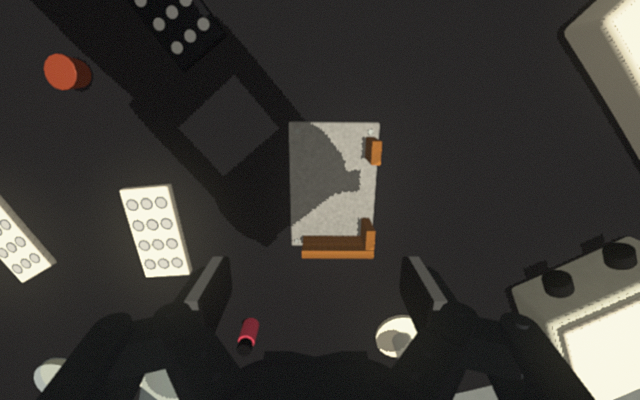

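```bash
python3 -c "
import cv2;I=cv2.imread('pics/w1.png')[112:268,280:392];cv2.imwrite('pics/w1c.png',cv2.resize(I,None,fx=5,fy=3.8,interpolation=0)[:600])"
```

```text
(no output)
```

View pics/w1c.png

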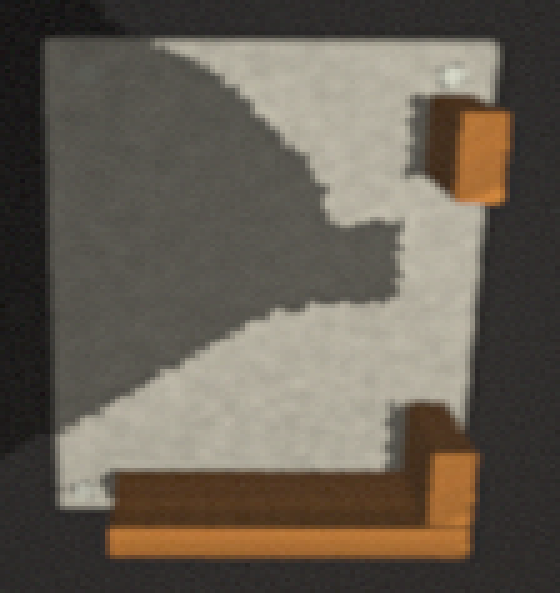

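```bash
python3 - <<'E'
from h import *
c=dict(np.load("pics/w1.npz"))
o=lambda x,y:[280+x/5-.4,112+y/3.8-.4]
B=cast(c,[o(405,472),o(115,472),o(432,97),o(427,180),o(42,38),o(498,40),o(57,507)],.008)[:,:2]
T=cast(c,[o(428,526),o(108,527),o(460,112),o(456,203)],.048)[:,:2]
print((B*1000).round(1).tolist());print((T*1000).round(1).tolist())
a=lambda p,q:np.degrees(np.arctan2(*(q-p)[::-1])).round(1)
n=lambda p,q:(np.linalg.norm(p-q)*1000).round(1)
print("side ang bot",a(B[2],B[0]),n(B[2],B[0]),"top",a(T[2],T[0]),n(T[2],T[0]))
print("end ang+90",a(B[0],B[1])+90,n(B[0],B[1]),a(T[0],T[1])+90,n(T[0],T[1]))
print("base",a(B[4],B[6]),n(B[4],B[6]),a(B[4],B[5])-90,n(B[4],B[5]))
for k in whites(c,.012,140,800): print(*k)
E
```

```text
[[627.7, 281.4], [607.5, 212.8], [512.5, 315.4], [536.0, 308.6], [472.4, 237.8], [500.8, 333.0], [615.6, 195.2]]
[[625.6, 281.3], [606.0, 213.4], [511.2, 314.7], [534.2, 308.6]]
side ang bot -16.5 120.1 top -16.3 119.1
end ang+90 -16.400000000000006 71.5 -16.099999999999994 70.6
base -16.6 149.4 -16.599999999999994 99.3
(607, 353) [947.  602.4 200.4 114.6  11.1]
(587, 313) [835.1 564.6 145.3  69.  -52.8]
(19, 250) [ 515.3 -157.7   94.3   61.6   12. ]
(155, 231) [552.8  40.  120.1  60.3 -11.6]
(343, 186) [556.9 264.8 145.6  95.8 -16.8]
(626, 33) [ 4.951e+02  5.991e+02  9.430e+01  4.100e+01 -1.000e-01]
```

```bash
python3 -m crank '[[[-45,17,28],[0,0,0]],[[-45,17,28],[0,0,0]],[[-45,17,28],[0,0,0]],[[-45,17,28],[0,0,0]],[[-20,8,14],[0,0,-5]],[[0,0,0],[0,0,0]]]' 0.7 40
python3 look.py w2; python3 - <<'E'
from h import *
to(.553,.040,.05,78.4)
c=dict(np.load("pics/w2.npz"))
for k in whites(c,.012,140,800): print(*k)
E
```

```text
time: 2.25
ee_pos: [0.5512, 0.0347, 0.0694]
tool_rot: [3.141, 0.001, 1.365]
contact_force: [-0.3, 0.5, 0.1]
width: 0.0727
shift [ 4.8  0.5 20.1] turn [ 0.1  0.  -0.2] t 2.3 F [-0.7 -0.2  0.4] w 0.0723 pos [0.5515 0.0354 0.0701] q6 -1.35
(617, 379) [783.4 293.2  67.3  53.8  72.2]
(323, 207) [552.6  39.1 119.8  59.6 -11.5]
(51, 204) [ 502.7 -159.5  119.6   64.1   12.4]
(600, 157) [553.9 251.6 145.6  80.9 -16.3]
```

View pics/w2.png

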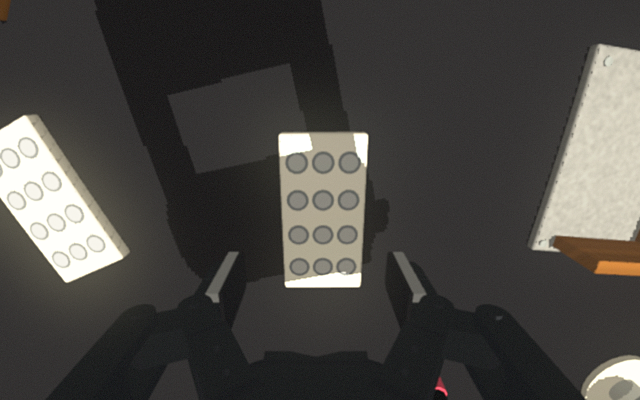

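```bash
python3 -m crank '[[[4,1,10],[0,0,0]],[[0,0,30],[0,0,0]],[[0,0,20],[0,0,0]],[[0,0,6],[0,0,0]],[[0,0,0],[0,0,0]]]'; python3 -c "
from h import *
to(.5526,.039,.002,78.5)"
```

```text
time: 2.92
ee_pos: [0.5551, 0.045, 0.0043]
tool_rot: [3.136, -0.002, 1.363]
contact_force: [-0.0, 0.1, 0.6]
width: 0.0722
shift [-6.4 -1.2  2.3] turn [ 0.3 -0.1 -0.4] t 2.92 F [-0.   0.1  0.6] w 0.0722 pos [0.5551 0.045  0.0043] q6 -1.33
```

```bash
python3 -m crank '[[[-6,-1,0],[0,0,0]],[[0,0,2],[0,0,0]],[[0,0,2],[0,0,0]]]'; python3 -m crank '[[[0,0,2],[0,0,0]]]';python3 -m crank '[[[0,0,2],[0,0,0]]]';python3 -m crank '[[[0,0,2],[0,0,0]]]'
```

```text
time: 3.3
ee_pos: [0.5538, 0.0393, 0.0022]
tool_rot: [3.133, -0.002, 1.363]
contact_force: [-1.2, 0.1, -0.5]
width: 0.0725
time: 3.42
ee_pos: [0.5539, 0.0392, 0.0003]
tool_rot: [3.133, -0.002, 1.363]
contact_force: [-0.4, -0.5, -0.0]
width: 0.0726
time: 3.55
ee_pos: [0.554, 0.0392, -0.0018]
tool_rot: [3.133, -0.002, 1.363]
contact_force: [1.3, -0.5, -0.6]
width: 0.0726
time: 3.68
ee_pos: [0.554, 0.0392, -0.004]
tool_rot: [3.133, -0.002, 1.363]
contact_force: [-0.1, 0.4, -0.3]
width: 0.0729
```

```bash
python3 -m crank '[[[0,0,2],[0.4,0,0]]]';python3 -m crank '[[[0,0,1.5],[0,0,0]]]';python3 -m crank '[[[0,0,1],[0,0,0]]]'
```

```text
time: 3.8
ee_pos: [0.5539, 0.0392, -0.0062]
tool_rot: [3.14, -0.002, 1.363]
contact_force: [-0.4, -0.5, 0.2]
width: 0.0725
time: 3.92
ee_pos: [0.554, 0.0392, -0.0079]
tool_rot: [3.141, -0.002, 1.363]
contact_force: [-0.6, -0.7, -0.3]
width: 0.0728
time: 4.05
ee_pos: [0.554, 0.0392, -0.0086]
tool_rot: [3.141, -0.002, 1.363]
contact_force: [-6.4, 0.3, 14.9]
width: 0.0726
```

```bash
python3 -m crank '[[[0,0,-5.5],[0,0,0]],[[0,0,0],[0,0,0]],[[0,0,0],[0,0,0]],[[0,0,0],[0,0,0]]]' -1 40;
```

```text
time: 4.55
ee_pos: [0.5538, 0.0392, -0.0034]
tool_rot: [3.141, -0.002, 1.363]
contact_force: [-0.1, -0.0, -1.2]
width: 0.0588
```

```bash
python3 -m crank '[[[0,0,-20],[0,0,0]],[[0,0,-40],[0,0,0]],[[20,-5,-24],[0,0,0]],[[45,-11,0],[0,0,0]],[[45,-11,0],[0,0,0]],[[45,-11,0],[0,0,0]],[[40,-9,0],[0,0,0]],[[15,-4,0],[0,0,4.5]],[[0,0,0],[0,0,0]]]'; python3 look.py w3;  python3 - <<'E'
from h import *
to(.5476,.2633,.08,73.5)
c=dict(np.load("pics/w3.npz"))
s=status.state()
for k in whites(c,s["ee_pos"][2]+.015,150,800): print(*k)
E
```

```text
time: 5.68
ee_pos: [0.5483, 0.262, 0.0964]
tool_rot: [3.134, -0.007, 1.282]
contact_force: [-0.1, -1.0, -2.1]
width: 0.0587
shift [ 1.5 -1.4 16.5] turn [ 0.4 -0.4 -0. ] t 5.72 F [ 0.3 -0.6 -0.6] w 0.0582 pos [0.5484 0.2614 0.0965] q6 -0.88
(607, 357) [668.5 410.   91.5  48.7   7.4]
(317, 234) [541.  263.7 131.1  60.4 -16.3]
```

View pics/w3.png

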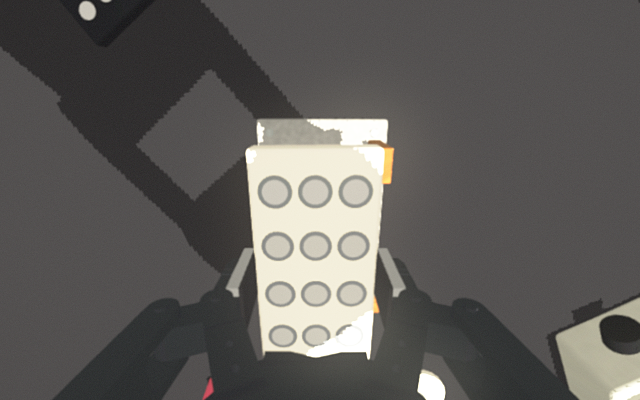

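```bash
python3 -m crank '[[[1,-1,10],[0.4,-0.4,0]],[[0,0,30],[0,0,0]],[[0,0,25],[0,0,0]],[[0,0,12],[0,0,0]],[[0,0,2],[0,0,0]],[[0,0,0],[0,0,0]]]'; python3 -c "
from h import *
to(.5476,.2633,.0046,73.5)"
```

```text
time: 6.48
ee_pos: [0.5487, 0.259, 0.0159]
tool_rot: [3.141, 0.001, 1.283]
contact_force: [-0.3, -0.7, -0.6]
width: 0.0588
shift [ 3.8 -2.3 11.3] turn [0.  0.1 0. ] t 6.47 F [-0.3 -0.7 -0.6] w 0.0588 pos [0.5487 0.259  0.0159] q6 -0.88
```

```bash
python3 -m crank '[[[3,0,5],[0,0,0]],[[0,0,3],[0,0,0]],[[0,0,1.5],[0,0,0]]]';python3 -m crank '[[[0,0,1],[0,0,0]]]';python3 -m crank '[[[0,0,1],[0,0,0]]]'
```

```text
time: 6.85
ee_pos: [0.5505, 0.2625, 0.0076]
tool_rot: [3.139, -0.001, 1.283]
contact_force: [-0.7, 0.0, -2.1]
width: 0.0585
time: 6.98
ee_pos: [0.5504, 0.2625, 0.0065]
tool_rot: [3.139, -0.001, 1.283]
contact_force: [0.1, -0.3, -1.2]
width: 0.0585
time: 7.1
ee_pos: [0.5505, 0.2626, 0.0056]
tool_rot: [3.139, -0.001, 1.283]
contact_force: [-1.1, -0.1, -1.4]
width: 0.0588
```

```bash
python3 -m crank '[[[5,4,0],[0,0,0]],[[1,2,0],[0,0,0]]]';python3 -m crank '[[[1,0,0],[0,0,0]]]';python3 -m crank '[[[1,0,0],[0,0,0]]]';python3 -m crank '[[[1,0,0],[0,0,0]]]'
```

```text
time: 7.35
ee_pos: [0.5584, 0.2669, 0.0057]
tool_rot: [3.139, -0.001, 1.283]
contact_force: [-0.5, 0.3, -1.7]
width: 0.0586
time: 7.48
ee_pos: [0.559, 0.2679, 0.0057]
tool_rot: [3.139, -0.001, 1.283]
contact_force: [-0.0, 0.1, -1.2]
width: 0.0586
time: 7.6
ee_pos: [0.5592, 0.2689, 0.0057]
tool_rot: [3.139, -0.001, 1.283]
contact_force: [-0.6, 0.8, -1.0]
width: 0.0587
time: 7.72
ee_pos: [0.5593, 0.2694, 0.0055]
tool_rot: [3.14, 0.0, 1.283]
contact_force: [-3.1, -9.7, -0.5]
width: 0.0583
```

Side fence touched. Next I'll back off slightly, lower onto the base and push to the end fence.

```bash
python3 -m crank '[[[-0.3,0,1],[0,0,0]]]';python3 -m crank '[[[0,1.5,0],[0,0,0]]]';python3 -m crank '[[[0,1,0],[0,0,0]]]';python3 -m crank '[[[0,1,0],[0,0,0]]]'
```

```text
time: 7.85
ee_pos: [0.5592, 0.269, 0.0045]
tool_rot: [3.14, 0.001, 1.283]
contact_force: [-0.5, 0.2, -0.7]
width: 0.0588
time: 7.98
ee_pos: [0.5606, 0.2686, 0.0044]
tool_rot: [3.14, 0.001, 1.283]
contact_force: [-0.4, -0.8, -0.9]
width: 0.0587
time: 8.1
ee_pos: [0.5608, 0.2686, 0.0043]
tool_rot: [-3.142, 0.001, 1.283]
contact_force: [-12.6, 2.3, 4.5]
width: 0.0584
time: 8.22
ee_pos: [0.5608, 0.2687, 0.0043]
tool_rot: [-3.139, 0.001, 1.283]
contact_force: [-12.4, 0.6, 6.3]
width: 0.0586
```

```bash
python3 -m crank '[[[0.8,-0.2,0.5],[0,0,0]]]';python3 -m crank '[[[0.5,0,0.5],[0,0,0]]]'; python3 -m crank '[[[0,0,0],[0,0,0]],[[0,0,0],[0,0,0]],[[0,0,0],[0,0,0]]]' 0.62
```

```text
time: 8.35
ee_pos: [0.5607, 0.269, 0.0042]
tool_rot: [-3.139, 0.002, 1.283]
contact_force: [-2.9, -11.9, 8.2]
width: 0.0588
time: 8.48
ee_pos: [0.5607, 0.2689, 0.0042]
tool_rot: [-3.138, 0.004, 1.282]
contact_force: [-7.7, -7.6, 9.4]
width: 0.059
time: 8.85
ee_pos: [0.5613, 0.2693, 0.0048]
tool_rot: [-3.139, 0.002, 1.282]
contact_force: [1.3, 0.2, -0.4]
width: 0.0691
```

```bash
python3 -m crank '[[[0,0,-15],[0,0,0]],[[0,0,-40],[0,0,0]],[[0,-10,-50],[0,0,0]],[[-20,-20,-50],[-0.2,0,0]],[[0,0,0],[0,0,0]]]' ; python3 look.py w4; python3 - <<'E'
from h import *
to(.502,-.160,.07,102.3)
c=dict(np.load("pics/w4.npz"))
I=c["color"][100:290,240:420];cv2.imwrite("pics/w4c.png",cv2.resize(I,None,fx=3.15,fy=3.15,interpolation=0))
E
```

```text
time: 9.48
ee_pos: [0.5265, 0.2589, 0.1694]
tool_rot: [3.138, 0.001, 1.283]
contact_force: [0.2, 0.9, -0.2]
width: 0.0693
shift [-408.3   95.5   98. ] turn [  0.    0.1 -28.8] t 9.53 F [-0.1  1.  -0.8] w 0.0691 pos [0.5264 0.2589 0.167 ] q6 -0.87
```

View pics/w4c.png

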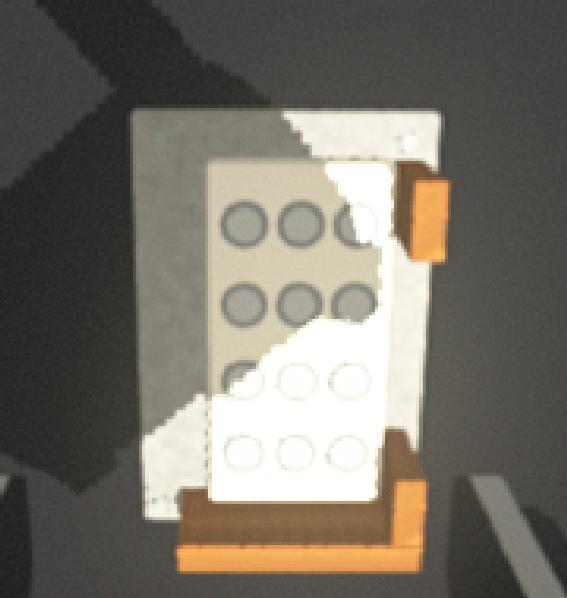

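```bash
python3 -m crank '[[[-40,10,8],[0,0,0]],[[-56,13,14],[0,0,0]],[[-56,13,14],[0,0,0]],[[-56,13,14],[0,0,0]],[[-56,13,14],[0,0,0]],[[-56,13,14],[0,0,0]],[[-56,13,12],[0,0,0]],[[-25,6,6],[0,0,-9]],[[0,0,0],[0,0,-10]],[[0,0,0],[0,0,-10]],[[0,0,0],[0,0,0]]]' 0.7
python3 look.py w5; python3 - <<'E'
from h import *
to(.502,-.160,.05,102.3)
c=dict(np.load("pics/w5.npz"))
for k in whites(c,.012,140,800): print(*k)
E
```

```text
time: 10.9
ee_pos: [0.4988, -0.165, 0.0602]
tool_rot: [-3.13, -0.004, 1.802]
contact_force: [1.0, -0.2, 0.4]
width: 0.0726
shift [ 4.   4.3 10.2] turn [-0.7 -0.2  0.8] t 10.95 F [-0.3  0.6 -0.5] w 0.0729 pos [ 0.4988 -0.1649  0.0602] q6 -2.16
(330, 172) [ 471.8 -168.    58.7   57.4  -78. ]
(115, 128) [ 468.4 -306.6   83.9   56.1  -11.4]
```

View pics/w5.png

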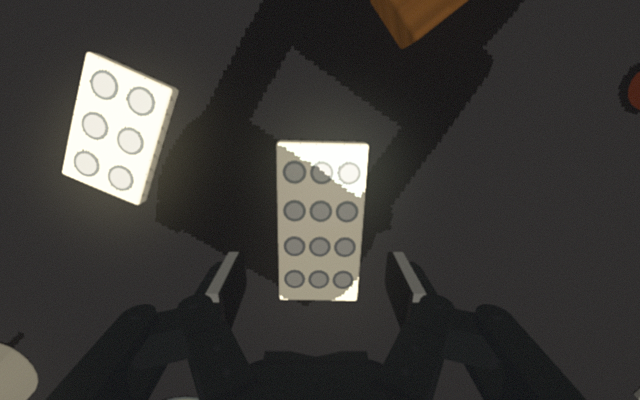

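```bash
python3 - <<'E'
from h import *
c=dict(np.load("pics/w5.npz"))
for k in whites(c,.012,85,2000): print(*k)
p=cast(c,[[277,142],[369,144],[358,301],[280,300]],.012);print(p.round(4).tolist(),rect(p))
E
```

```text
(320, 218) [ 502.3 -161.7  121.5   60.1   12.1]
(117, 128) [ 468.4 -305.1   85.5   59.8  -11.5]
[[0.4506, -0.2025, 0.012], [0.4383, -0.1449, 0.012], [0.555, -0.1191, 0.012], [0.5676, -0.1776, 0.012]] [ 502.8 -161.   119.6   59.8   12.2]
```

```bash
python3 -m crank '[[[2.5,4,10],[-0.7,-0.2,1]],[[0,0,20],[0,0,0]],[[0,0,8],[0,0,0]],[[0,0,0],[0,0,0]]]'; python3 -c "
from h import *
to(.5028,-.1614,-.0034,102.2)"
```

```text
time: 11.45
ee_pos: [0.5023, -0.1603, 0.0194]
tool_rot: [3.14, -0.001, 1.771]
contact_force: [-0.8, 0.9, 1.0]
width: 0.0727
shift [-1.2  0.2 22.8] turn [ 0.1 -0.  -0.8] t 11.45 F [-0.8  0.9  1. ] w 0.0727 pos [ 0.5023 -0.1603  0.0194] q6 -2.13
```

```bash
python3 -m crank '[[[-1,0,12],[0,0,-0.8]],[[0,0,8],[0,0,0]],[[0,0,2],[0,0,0]],[[0,0,0],[0,0,0]]]';  python3 -c "
from h import *
to(.5028,-.1614,-.0034,102.2)"
```

```text
time: 11.95
ee_pos: [0.5031, -0.1613, -0.0033]
tool_rot: [3.139, -0.0, 1.784]
contact_force: [0.2, 0.5, -0.4]
width: 0.0728
shift [ 0.  -0.3  0.1] turn [ 0.1 -0.   0. ] t 11.95 F [ 0.2  0.5 -0.4] w 0.0728 pos [ 0.5031 -0.1613 -0.0033] q6 -2.14
```

```bash
python3 -m crank '[[[0,0,0],[0,0,0]],[[0,0,0],[0,0,0]],[[0,0,0],[0,0,0]]]' -1 40; python3 -m crank '[[[0,0,-20],[0,0,0]],[[0,0,-40],[0,0,0]],[[20,6,-30],[0,0,0]],[[45,15,0],[0,0,0]],[[50,17,0],[0,0,0]],[[50,17,0],[0,0,0]],[[50,17,0],[0,0,0]],[[50,17,0],[0,0,0]],[[50,17,0],[0,0,0]],[[40,14,0],[0,0,0]],[[20,7,0],[0,0,5]],[[0,0,0],[0,0,0]]]';  python3 -c "
from h import *
to(.549,.264,.09,73.5)"
```

```text
time: 12.32
ee_pos: [0.5034, -0.1615, -0.0026]
tool_rot: [3.139, 0.0, 1.784]
contact_force: [-0.2, -0.1, -2.3]
width: 0.0587
time: 13.82
ee_pos: [0.5506, 0.2448, 0.1092]
tool_rot: [3.125, 0.0, 1.693]
contact_force: [1.0, -0.2, -2.6]
width: 0.0587
shift [19.3  0.4 19.2] turn [ 1.  -0.2 23.5] t 13.82 F [ 1.  -0.2 -2.6] w 0.0587 pos [0.5506 0.2448 0.1092] q6 -1.31
```

```bash
python3 -m crank '[[[19,0,0],[1,0,5]],[[0,0,0],[0,0,9]],[[0,0,0],[0,0,9]],[[0,0,0],[0,0,0]]]';  python3 look.py w6; python3 -c "
from h import *
to(.549,.264,.03,73.5)"
```

```text
time: 14.32
ee_pos: [0.5485, 0.2615, 0.1134]
tool_rot: [3.141, -0.001, 1.286]
contact_force: [0.5, 0.1, -1.4]
width: 0.0588
shift [ 2.4 -0.3 83.4] turn [ 0.1 -0.1  0.3] t 14.38 F [-0.5  0.  -1.5] w 0.0589 pos [0.5486 0.2615 0.1134] q6 -0.89
```

View pics/w6.png

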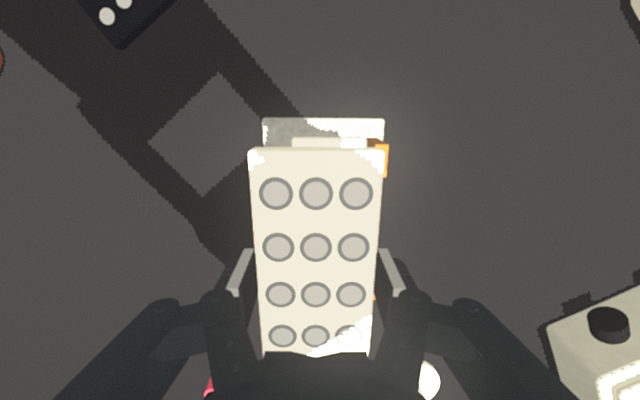

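```bash
python3 -m crank '[[[2,0,20],[0,0,0.3]],[[0,0,32],[0,0,0]],[[0,0,24],[0,0,0]],[[0,0,6],[0,0,0]],[[0,0,0],[0,0,0]]]';  python3 -c "
from h import *
to(.5605,.2685,.018,73.5)"
```

```text
time: 15.0
ee_pos: [0.5485, 0.2623, 0.0259]
tool_rot: [-3.142, -0.0, 1.294]
contact_force: [-0.1, -0.6, -1.5]
width: 0.0591
shift [9.3 9.8 7.9] turn [-0.  -0.   0.6] t 15.0 F [-0.1 -0.6 -1.5] w 0.0591 pos [0.5485 0.2623 0.0259] q6 -0.89
```

```bash
python3 -m crank '[[[3,3,4],[0,0,0.6]],[[3,3,2],[0,0,0]],[[0,2,1],[0,0,0]],[[0,0,0],[0,0,0]]]';  python3 -c "
from h import *
to(.5605,.2685,.018,73.5)"; python3 -m crank '[[[1,0,0],[0,0,0]]]'; python3 -m crank '[[[1,0,0],[0,0,0]]]'
```

```text
time: 15.5
ee_pos: [0.5591, 0.2667, 0.0204]
tool_rot: [3.141, -0.002, 1.284]
contact_force: [-3.5, -0.6, -2.3]
width: 0.0586
shift [2.1 0.9 2.4] turn [ 0.  -0.1  0.1] t 15.5 F [-3.5 -0.6 -2.3] w 0.0586 pos [0.5591 0.2667 0.0204] q6 -0.88
time: 15.62
ee_pos: [0.5594, 0.2676, 0.0204]
tool_rot: [3.141, -0.001, 1.284]
contact_force: [-1.8, -0.7, -2.6]
width: 0.0587
time: 15.75
ee_pos: [0.5596, 0.2686, 0.0205]
tool_rot: [3.141, -0.001, 1.284]
contact_force: [-2.5, -0.3, -1.5]
width: 0.0589
```

```bash
python3 -m crank '[[[1,0,0],[0,0,0]]]'; python3 -m crank '[[[-0.3,-0.3,1],[0,0,0]]]';python3 -m crank '[[[0,0,1],[0,0,0]]]';python3 -m crank '[[[0,0,1],[0,0,0]]]'
```

```text
time: 15.88
ee_pos: [0.5599, 0.2695, 0.0205]
tool_rot: [3.141, -0.001, 1.284]
contact_force: [-4.5, -7.0, -0.8]
width: 0.0586
time: 16.0
ee_pos: [0.5598, 0.2694, 0.0197]
tool_rot: [3.14, -0.002, 1.284]
contact_force: [0.7, -0.0, -1.8]
width: 0.0584
time: 16.12
ee_pos: [0.5599, 0.2694, 0.0188]
tool_rot: [3.14, -0.002, 1.284]
contact_force: [-2.4, -1.0, -1.0]
width: 0.0588
time: 16.25
ee_pos: [0.5599, 0.2694, 0.0178]
tool_rot: [3.14, -0.002, 1.284]
contact_force: [-3.0, -2.1, -0.4]
width: 0.0586
```

```bash
python3 -m crank '[[[0,0,0.8],[0,0,0]]]'; python3 -m crank '[[[0,1,0.4],[0,0,0]]]';python3 -m crank '[[[0.8,0.3,0.4],[0,0,0]]]'; python3 -m crank '[[[0,0,0],[0,0,0]],[[0,0,0],[0,0,0]],[[0,0,0],[0,0,0]]]' 0.62
```

```text
time: 16.38
ee_pos: [0.56, 0.2694, 0.0172]
tool_rot: [3.14, -0.002, 1.284]
contact_force: [-4.7, -3.1, 8.5]
width: 0.059
time: 16.5
ee_pos: [0.56, 0.2694, 0.0171]
tool_rot: [-3.141, -0.001, 1.284]
contact_force: [-19.8, 0.6, 14.6]
width: 0.059
time: 16.62
ee_pos: [0.5599, 0.2696, 0.0171]
tool_rot: [-3.14, 0.0, 1.284]
contact_force: [-9.8, -12.8, 11.4]
width: 0.0583
time: 17.0
ee_pos: [0.5605, 0.2698, 0.0176]
tool_rot: [-3.141, -0.001, 1.284]
contact_force: [-0.6, 0.9, 0.1]
width: 0.0694
```

```bash
python3 -m crank '[[[0,0,-15],[0,0,0]],[[0,0,-40],[0,0,0]],[[0,-10,-50],[0,0,0]],[[-20,-20,-50],[0,0,0]],[[0,0,0],[0,0,0]],[[0,0,0],[0,0,0]]]' ; python3 look.py w7; python3 - <<'E'
from h import *
c=dict(np.load("pics/w7.npz"))
I=c["color"][100:290,240:420];cv2.imwrite("pics/w7c.png",cv2.resize(I,None,fx=3.15,fy=3.15,interpolation=0))
E
```

```text
time: 17.75
ee_pos: [0.5253, 0.2589, 0.1827]
tool_rot: [3.139, -0.003, 1.284]
contact_force: [-0.6, -0.7, -0.7]
width: 0.069
```

View pics/w7c.png

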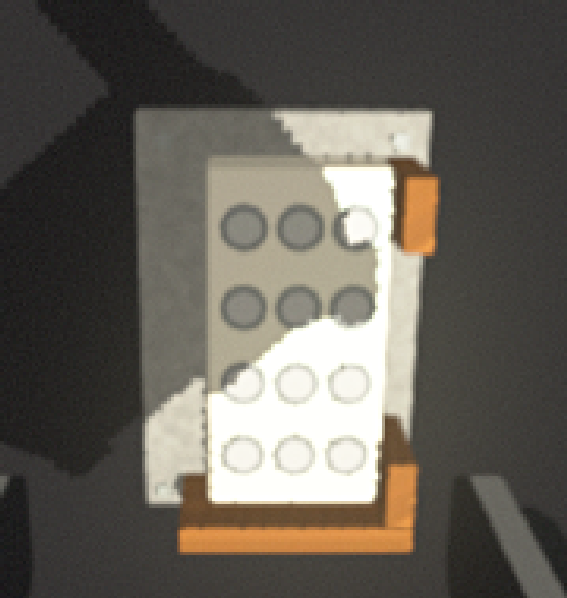

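```bash
python3 - <<'E'
from h import *
def rk(p):
    d=(p[:,:2]-[.627,.2815])*1000;t=np.radians(-16.4);return (d@np.array([[np.cos(t),-np.sin(t)],[np.sin(t),np.cos(t)]])).round(1).tolist()
o=lambda x,y:[240+x/3.15-.4,100+y/3.15-.4]
c=dict(np.load("pics/w7.npz"))
print("upper",rk(cast(c,[o(208,166),o(395,166),o(379,503),o(208,503)],.032)))
print("stack foot",rk(cast(c,[o(208,156),o(388,156)],.008)))
print("fence corner top",rk(cast(c,[o(387,528),o(403,177)],.048)))
c=dict(np.load("pics/w4.npz"))
print("lower",rk(cast(c,[o(208,160),o(392,160),o(380,501),o(208,502)],.020)))
print("fence top",rk(cast(c,[o(393,545),o(413,181)],.048)))
E
```

```text
upper [[-121.1, -60.0], [-121.1, -1.2], [-0.8, -0.5], [-1.1, -61.3]]
stack foot [[-120.3, -60.6], [-120.3, 0.3]]
fence corner top [[-0.5, -0.0], [-120.6, -1.4]]
lower [[-121.9, -60.1], [-121.9, -2.6], [-1.1, -0.7], [-0.9, -61.6]]
fence top [[-1.0, -0.4], [-120.6, -1.0]]
```

```bash
python3 -c "
from bench import ctrl;print(ctrl.job_done())"
```

```text
the job is handed in; nothing more can be done
None
```

Both twelve-well plates are stacked in the corner rack and the job is handed in. The arm's clock read 17.75 s of the 58 s after the last move.

- **Placing:** Each plate was lowered until it touched what was below it. It was then pushed against both fences (up to about 20 N at the wrist) and released. The highest of the forces I printed was about 25 N.
- **Upper plate:** In the last wrist picture it measures square, with its corners within about 1 mm of both fence faces.
- **Lower plate:** Measured before the second plate went on, its far end and fence corner were within about 1 mm. Its near end read 1.6 mm off the side fence, about the size of the calibration error. In the last picture the foot of the stack reads x -120.3 mm and y from +0.3 to -60.6 mm, which fits flush.
- **Left alone:** The arm did not go near the six-well plate or the black look-alike. I took no overall picture at the end to check them again.

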